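# Lay out the sample labelling station on its outline pads

### The job

Lay out the labelling station: set the orange microtube block, the red-and-black marker pen, the yellow tape roll and the petri dish each flat on the dark pad whose outline has its shape, centred and lined up inside the outline (either way round). Keep the block and the dish level all the way, and leave the bottles and beakers as they stand.

Things in the scene. Friction and masses are not known exactly. Their poses are not given: they have to be found in the camera images.
- tube_block: loose orange microtube block with a few small tubes in it, 60 x 118 mm and 28 mm high (the tubes' lids reach 38 mm); origin at the centre of its underside, y along its 118 mm length, z up. Solid sides; grasp across the 60 mm.
- pen: loose marker pen lying flat, red and black, 13 mm wide, 136 mm long, 14 mm high, does not roll; origin at the centre of its underside, y along its length, z up.
- tape: loose roll of yellow tape lying flat, 68 mm across, 19 mm high, with an open middle; origin at the centre of its underside, z up. Can be grasped across its outside. It, the dish and their round pads may lie in the lane between the centrifuge (box 0.27 m high, nearest corner at about x 0.60, y -0.10 m, sides at 45 degrees) and the white trunking to its left (0.10 m high), or to the right of the centrifuge.
- dish: loose closed petri dish, clear with a cream filling, 61 mm across, 16 mm high; origin at the centre of its underside, z up.
- block_pad: pad for the orange block: dark rectangle 74 x 132 mm with an orange rectangular outline around a grey field of 62 x 120 mm; y along its length; fixed to the bench, 4 mm thick, smooth flat top without any lip; origin at the centre of its underside, z up
- pen_pad: pad for the marker pen: dark slim strip 32 x 154 mm with a red outline around a grey field of 16 x 138 mm; y along its length; fixed to the bench, 4 mm thick, smooth flat top without any lip; origin at the centre of its underside, z up
- tape_pad: pad for the tape roll: dark disc 86 mm across with a yellow ring around a grey field of 70 mm; fixed to the bench, 4 mm thick, smooth flat top without any lip; origin at the centre of its underside, z up
- dish_pad: pad for the petri dish: dark disc 79 mm across with a white ring around a grey field of 63 mm; fixed to the bench, 4 mm thick, smooth flat top without any lip; origin at the centre of its underside, z up
- blue_bottle: bystander: loose clear media bottle with a blue cap, 69 mm across, 128 mm high, standing at the bench's near edge between the pipette stand (0.27 m high, at about x 0.28, y -0.30 m) and the laptop on the left (lid 0.22 m high, at about x 0.3 to 0.4, y 0.15 to 0.25 m); origin at the centre of its underside, z up. Leave it alone.
- blue_beaker: bystander: loose beaker with a blue filling, 75 mm across, 88 mm high; origin at the centre of its underside, z up. Leave it alone.
Not all that is in view belongs to the job. What is shaped like the dish but blue is not meant.

How it is judged:
By the outcome, as a careful person would: the job done as asked, in the order asked, and still so for the second after the job is handed in, with the robot touching nothing.
It also fails if it takes over 125 s, if anything falls off the work surface, if the arm or the gripper's body presses on something with over 40 N, if the wrist force passes 120 N, or if a joint passes its speed limit or range.

### The arm

A 6-joint arm with a two-finger parallel gripper is mounted at the origin on a cart in front of the work surface, level with it; the furniture and walls round the work are solid. World frame = base frame: x ahead of the robot, y to its left, z up, the work surface at z = 0. Lengths are in m, angles in degrees, forces in N, time in s.
With the tool pointing down it reaches from about 0.35 to 0.975 m from the base axis. Payload 7.1 kg.
Tool frame: the origin (TCP) lies on the mounting face of the last link; the fingertips stand 182 mm ahead of it and the grasp point (between the pads) lies 163 mm ahead of it; z points along the fingers, x is the direction in which the jaws open and shut, and the axes are right-handed (so a half turn about z gives the same grasp; the last joint's range is limited). The gripper opens to 88 mm and grips with 3 to 60 N. Pads are 20 mm wide; open, the fingers measure 115 mm over their backs; the gripper's body (75 mm by 178 mm) begins 61 mm behind the grasp point.
Start: joints at [75.057, 24.242, 93.386, -0, 62.372, -1.089], TCP at [0.15, 0.607, 0.405] pointing down, gripper open.
Joint ranges: [-172.04, 172.04], [-51.8, 120.97], [4.93, 147.93], [-75.15, 255.16], [6.16, 154.13], [-145.62, 145.62]. Speed limits (degrees/s): [136.94, 136.94, 172.46, 180, 180, 180].

### API

Orientations are given as [roll, pitch, yaw] about the fixed x, y, z axes, in that order (R = Rz(yaw) Ry(pitch) Rx(roll)).
In Python, from workcell import env gives the robot as it stands. Calls block until the motion is done:
- env.move_pose(position, orientation): joint-space move of the TCP to a pose.
- env.move_straight(position, rot=None, velocity=0.15, force_limit=None): straight line of the TCP; rot=None keeps the orientation; velocity is the mean speed in m/s. With force_limit (N) it stops when the force on the tool has changed by that much, and returns True; else False.
- env.move_joints(angles): joint-space move.
- env.move_gripper(opening): finger opening in m; the grip force is fixed at half the most; returns when the fingers have stopped.
- env.sleep(seconds).
- env.inverse_kinematics(position, orientation): joint angles nearest the present ones, or None.
- env.camera(name): name is "side" or "top" or "wrist"; returns a dict with "color" (420x560x3 uint8, red, green, blue), "depth" (420x560 float32, m along the optical axis (not along the pixel's ray), 0 where there is no reading), "intrinsics" (3x3 intrinsics, pixels), "rvec" (rotation vector, rad) and "tvec" (3), from world to camera coordinates, as OpenCV has them; the wrist camera has in their place "tool_from_camera" (4x4, takes a point from camera to tool coordinates, whose origin is the TCP and whose axes are the tool frame's). Camera axes: x right, y down, z forward; pixel columns grow to the right and rows downward; lengths in m; the calibration is good to about 2 mm. A picture is of the moment at which its call begins: read the wrist's pose just before it.
A pose or a line that the arm cannot do raises env.MotionError and nothing moves.
- env.job_done(): hands the job in, once; it reports no verdict.
Trained networks look in the newest picture that a camera, given by its name, has taken for a name from the list of things; names that differ only in an ending like _2 or _b are one class to them, and where a whole thing is asked for, a point or a joint stands for the part that bears it (a point fixed in the world has none). Each returns a list of dicts, best first, with "p" (0 to 1); they miss things now and then, are a little off and sometimes report something else, mostly with a low value. They report only what shows in the picture. A call takes as long as a camera call. They do not tell look-alikes from the thing itself.
- env.boxes_of(camera, target): "rect" ([left, top, right, bottom] in pixels, round what is visible of it).
- env.mark_of(camera, target): "position" ([row, column] in pixels: a listed point, or the origin of a listed thing).
Readings, each from a call of its own:
- env.get_time(): time.
- env.get_joint_positions(): joint angles.
- env.get_joint_vel(): joint speeds.
- env.get_tau(): joint torques, N m.
- env.get_position(): TCP position.
- env.get_tool_rot(): TCP orientation.
- env.get_force(): force on the tool from outside, world axes, zero at the start.
- env.get_wrist_torque(): the same for the moment, N m.
- env.get_width(): finger opening in m.
Only numpy, scipy, OpenCV 4.12 (cv2) and the standard library are available. Lean on these libraries where they do the work, as an engineer would, in place of code of your own. Each camera call takes 0.05 s, during which the arm holds its last target.

## Working session

There is one attempt and no reset: what is moved stays moved. The work goes in short steps, each a Python script; the robot and the scene stay as the last script left them, time stands still between calls to the robot, and variables do not carry over. Pictures are saved under pics/ and viewed, and the job is handed in when it is done.

```bash
ls; mkdir -p pics; cat > h.py <<'E'
import numpy as np, cv2
from workcell import env
from scipy.spatial.transform import Rotation as R
def save(name,img):
    cv2.imwrite('pics/'+name+'.png',cv2.cvtColor(img,cv2.COLOR_RGB2BGR))
def cam(name):
    if name=='wrist':
        p=np.array(env.get_position());o=env.get_tool_rot()
    c=env.camera(name)
    if name=='wrist':
        T=np.eye(4);T[:3,:3]=R.from_euler('xyz',o,degrees=True).as_matrix();T[:3,3]=p
        c['T']=T@np.array(c['tool_from_camera'])
    else:
        M=np.eye(4);M[:3,:3]=cv2.Rodrigues(np.array(c['rvec'],float))[0];M[:3,3]=np.array(c['tvec']).ravel()
        c['T']=np.linalg.inv(M)
    return c
def cloud(c):
    d=c['depth'];K=np.array(c['intrinsics']);v,u=np.indices(d.shape)
    P=np.stack([(u-K[0,2])/K[0,0]*d,(v-K[1,2])/K[1,1]*d,d],-1)
    W=P@c['T'][:3,:3].T+c['T'][:3,3]
    W[d<=0]=np.nan
    return W
def onplane(c,u,v,z):
    K=np.array(c['intrinsics']);r=c['T'][:3,:3]@np.array([(u-K[0,2])/K[0,0],(v-K[1,2])/K[1,1],1.])
    o=c['T'][:3,3];return o+r*(z-o[2])/r[2]
E
python3 - <<'E'
from h import *
print(env.get_time(),env.get_tool_rot())
for n in ['side','top','wrist']:
    c=cam(n);save(n+'0',c['color']);np.savez('pics/'+n+'0',**c)
    print(n,c['T'][:3,3].round(3),np.array(c['intrinsics']).round(1).tolist())
    for t in ['tube_block','pen','tape','dish','block_pad','pen_pad','tape_pad','dish_pad','blue_bottle','blue_beaker']:
        b=env.mark_of(n,t); x=env.boxes_of(n,t)
        print(t,[(np.round(q['position']).tolist(),round(q['p'],2)) for q in b[:3]],[(np.round(q['rect']).tolist(),round(q['p'],2)) for q in x[:3]])
print(env.get_time())
E
```

```text
pics
0.0 [-1.79999793e+02  8.76621647e-02  7.61440383e+01]
side [0.725 0.526 1.455] [[476.3, 0.0, 273.2], [0.0, 476.3, 209.2], [0.0, 0.0, 1.0]]
tube_block [([197.0, 275.0], 0.96)] [([260.0, 185.0, 290.0, 208.0], 0.72)]
pen [([196.0, 275.0], 0.67), ([220.0, 288.0], 0.65)] [([269.0, 212.0, 303.0, 226.0], 0.6), ([244.0, 342.0, 273.0, 367.0], 0.57)]
tape [([170.0, 260.0], 0.77)] [([252.0, 161.0, 274.0, 181.0], 0.69)]
dish [([217.0, 237.0], 0.62), ([121.0, 259.0], 0.52)] [([251.0, 109.0, 267.0, 126.0], 0.74), ([231.0, 209.0, 244.0, 221.0], 0.4)]
block_pad [([251.0, 288.0], 0.87), ([216.0, 235.0], 0.68)] [([269.0, 238.0, 311.0, 262.0], 0.6)]
pen_pad [([275.0, 298.0], 0.76)] [([275.0, 267.0, 325.0, 279.0], 0.76)]
tape_pad [([354.0, 257.0], 0.62), ([220.0, 288.0], 0.32)] [([243.0, 339.0, 274.0, 366.0], 0.7)]
dish_pad [([324.0, 276.0], 0.93), ([274.0, 298.0], 0.59), ([164.0, 298.0], 0.53)] [([263.0, 316.0, 291.0, 336.0], 0.58)]
blue_bottle [([228.0, 326.0], 0.58)] [([318.0, 207.0, 337.0, 236.0], 0.72)]
blue_beaker [([165.0, 298.0], 0.98), ([274.0, 302.0], 0.4)] [([286.0, 143.0, 306.0, 168.0],
[... 475 characters left out ...]
8.0, 155.0, 301.0, 179.0], 0.83)]
block_pad [([214.0, 233.0], 0.95)] [([219.0, 191.0, 248.0, 239.0], 0.59)]
pen_pad [([216.0, 196.0], 0.66)] [([192.0, 189.0, 206.0, 242.0], 0.83)]
tape_pad [([150.0, 141.0], 0.98), ([263.0, 247.0], 0.6)] [([124.0, 137.0, 149.0, 166.0], 0.56)]
dish_pad [([177.0, 156.0], 0.66)] []
blue_bottle [([264.0, 250.0], 0.61)] [([238.0, 249.0, 256.0, 276.0], 0.65)]
blue_beaker [([255.0, 350.0], 0.76)] [([337.0, 238.0, 367.0, 268.0], 0.72)]
wrist [0.075 0.626 0.384] [[370.3, 0.0, 286.9], [0.0, 370.3, 213.4], [0.0, 0.0, 1.0]]
tube_block [] []
pen [] []
tape [] []
dish [] []
block_pad [] []
pen_pad [] []
tape_pad [] []
dish_pad [] []
blue_bottle [] []
blue_beaker [] []
3.15
```

View pics/side0.png

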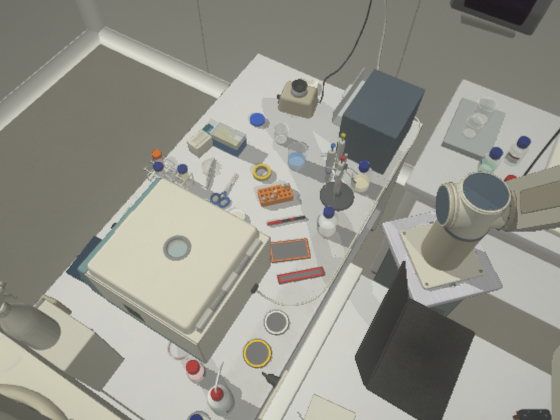

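View pics/top0.png

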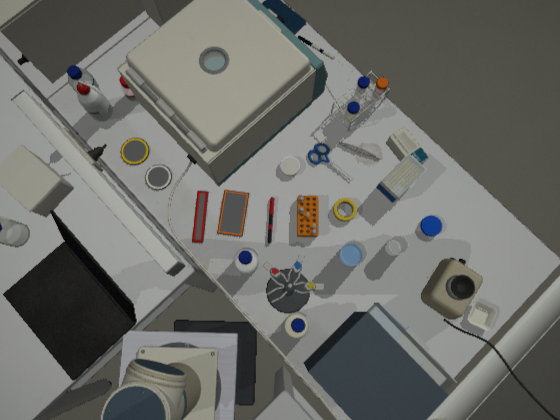

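```bash
python3 - <<'E'
import numpy as np,cv2
a=cv2.imread('pics/side0.png');cv2.imwrite('pics/side0c.png',cv2.resize(a[90:380,180:380],None,fx=2,fy=2,interpolation=cv2.INTER_CUBIC)) 
a=cv2.imread('pics/top0.png');cv2.imwrite('pics/top0c.png',cv2.resize(a[120:280,100:460],None,fx=2.2,fy=2.2,interpolation=cv2.INTER_CUBIC))
E
```

```text
(no output)
```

View pics/side0c.png

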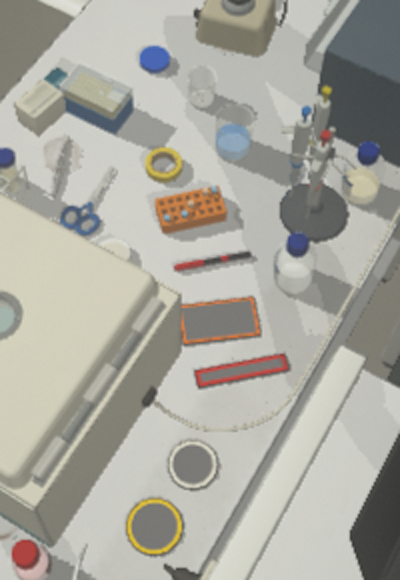

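View pics/top0c.png

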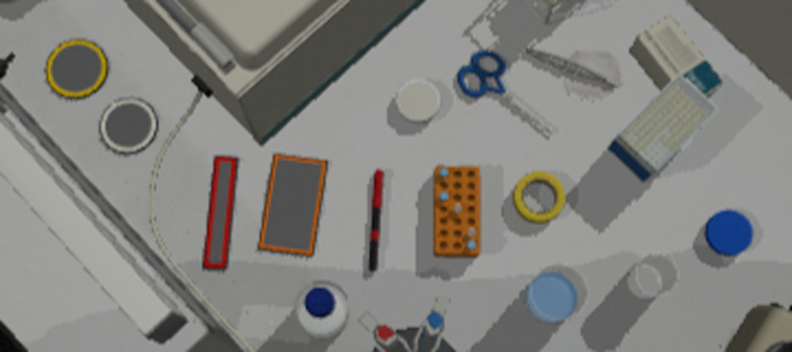

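Top view: the cream dish is at (row 166, col 289). The blue disc at (226, 430) is the look-alike and isn't meant. Tape (209,345), block (216,307), pen (219,270), block pad (213,233), pen pad (216,200), dish pad (177,158), tape pad (151,134). Next I'll convert these to world positions.

```bash
python3 - <<'E'
from h import *
c=dict(np.load('pics/top0.npz'));s=dict(np.load('pics/side0.npz'))
W=cloud(c);Ws=cloud(s)
it=dict(tape=((209,345),(170,262),.019),block=((216,307),(195,275),.028),pen=((219,270),(220,287),.014),bpad=((213,233),(250,290),.004),ppad=((216,200),(275,301),.004),dpad=((177,158),(322,276),.004),tpad=((151,134),(353,257),.004),dish=((166,289),(216,235),.016),bottle=((264,247),(222,327),.1),blue=((226,430),(120,257),.016),beaker=((254,350),(160,296),.05))
for k,(a,b,z) in it.items():
    p=onplane(c,a[1],a[0],z);q=onplane(s,b[1],b[0],z)
    print(k,p.round(3),'depthz',W[a][2].round(3),'| side',q.round(3),Ws[b][2].round(3))
# centrifuge, trunking outline from depth: heightmap
for nm,WW in (('top',W),('side',Ws)):
    H=np.zeros((420,560,3),np.uint8)
    # ortho map
    ok=np.isfinite(WW[...,2])
    P=WW[ok];C=(c if nm=='top' else s)['color'][ok]
    u=((0.6-P[:,1])/1.2*600).astype(int);v=((1.05-P[:,0])/1.05*525).astype(int)
    M=np.zeros((525,600,3),np.uint8)
    m=(u>=0)&(u<600)&(v>=0)&(v<525)&(P[:,2]>-.05)
    o=np.argsort(P[m][:,2]);M[v[m][o],u[m][o]]=C[m][o]
    M=cv2.dilate(M,np.ones((2,2)))
    for x in np.arange(0.1,1.05,.1):
        r=int((1.05-x)/1.05*525);cv2.putText(M,'%.1f'%x,(0,r),0,.35,(255,0,0));cv2.line(M,(0,r),(599,r),(90,90,90),1)
    for y in np.arange(-.5,.6,.1):
        q=int((.6-y)/1.2*600);cv2.putText(M,'%.1f'%y,(q,10),0,.35,(255,0,0));cv2.line(M,(q,0),(q,524),(90,90,90),1)
    save('ortho_'+nm,M)
E
```

```text
tape [ 0.51  -0.459  0.019] depthz -0.008 | side [ 0.506 -0.461  0.019] -0.005
block [ 0.484 -0.349  0.028] depthz 0.04 | side [ 0.487 -0.339  0.028] 0.031
pen [ 0.475 -0.242  0.014] depthz 0.011 | side [ 0.47  -0.239  0.014] 0.014
bpad [ 0.492 -0.133  0.004] depthz 0.003 | side [ 0.488 -0.13   0.004] 0.007
ppad [ 0.48  -0.037  0.004] depthz 0.003 | side [ 0.477 -0.034  0.004] 0.006
dpad [0.595 0.096 0.004] depthz 0.003 | side [0.595 0.098 0.004] 0.003
tpad [0.674 0.175 0.004] depthz 0.001 | side [0.674 0.176 0.004] 0.006
dish [ 0.637 -0.293  0.016] depthz 0.014 | side [ 0.641 -0.296  0.016] 0.272
bottle [ 0.334 -0.187  0.1  ] depthz 0.111 | side [ 0.361 -0.155  0.1  ] 0.092
blue [ 0.467 -0.706  0.016] depthz 0.017 | side [ 0.469 -0.701  0.016] 0.019
beaker [ 0.375 -0.469  0.05 ] depthz 0.028 | side [ 0.38  -0.453  0.05 ] 0.068
```

View pics/ortho_top.png

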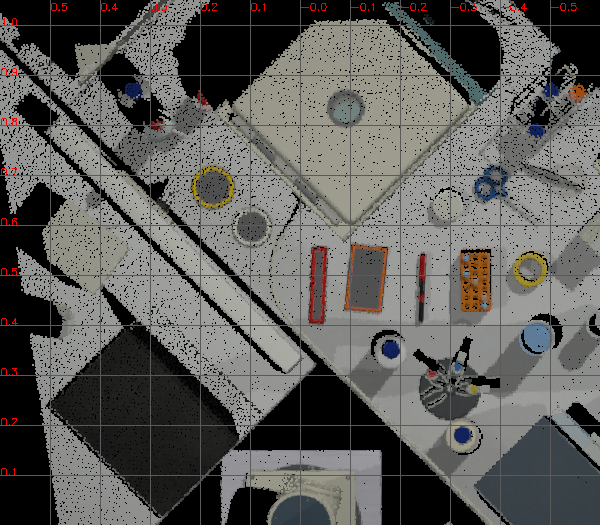

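View pics/ortho_side.png

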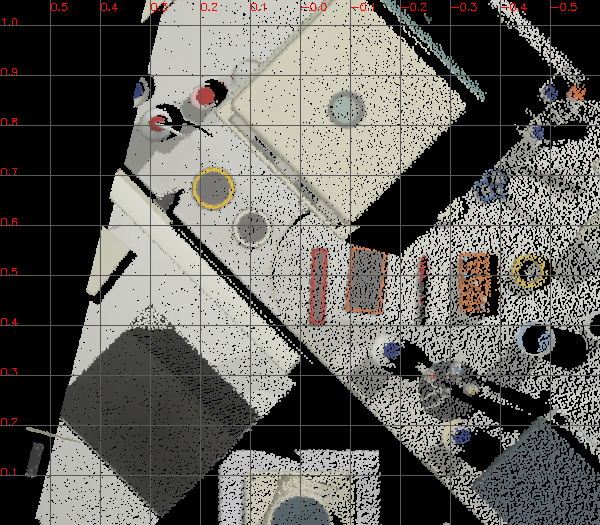

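```bash
python3 - <<'E'
from h import *
from scipy.optimize import least_squares
c=dict(np.load('pics/wrist0.npz'));print(np.array(c['tool_from_camera']).round(3).tolist())
rows=[]
for p in [(.5,-.1,.2),(.5,-.46,.2),(.484,-.34,.2),(.64,-.29,.2),(.6,.1,.2),(.67,.175,.2),(.5,-.46,.35),(.67,.175,.4),(.8,0,.3)]:
    j=env.inverse_kinematics(p,[180,0,90]);print(p,None if j is None else np.round(j,2).tolist())
    if j is not None: rows.append((p,j))
def f(q):
    a,L1,L2,d=q;o=[]
    for p,j in rows:
        r=np.hypot(*p[:2]);t2=np.radians(j[1]);t3=np.radians(j[1]+j[2])
        o+= [a+L1*np.sin(t2)+L2*np.sin(t3)-r, d+L1*np.cos(t2)+L2*np.cos(t3)-p[2]]
    return o
s=least_squares(f,[.05,.4,.4,.2]);print(s.x,s.cost,np.abs(s.fun).max())
E
```

```text
[[1.0, -0.0, 0.001, 0.0], [0.0, 0.959, 0.284, -0.077], [-0.001, -0.284, 0.959, 0.02], [0.0, 0.0, 0.0, 1.0]]
(0.5, -0.1, 0.2) [-12.65, 34.1, 113.54, -0.0, 32.36, -102.65]
(0.5, -0.46, 0.2) [-43.62, 43.35, 90.97, 0.0, 45.68, -133.62]
(0.484, -0.34, 0.2) [-36.24, 38.26, 103.04, -0.0, 38.7, -126.24]
(0.64, -0.29, 0.2) [-25.35, 44.81, 87.61, -0.0, 47.59, -115.35]
(0.6, 0.1, 0.2) [8.34, 39.18, 100.81, -0.0, 40.01, -81.66]
(0.67, 0.175, 0.2) [13.65, 44.16, 89.09, -0.0, 46.75, -76.35]
(0.5, -0.46, 0.35) [-43.62, 32.15, 88.13, 0.0, 59.71, -133.62]
(0.67, 0.175, 0.4) [13.65, 30.19, 84.29, -0.0, 65.52, -76.35]
(0.8, 0, 0.3) [-0.85, 45.03, 71.04, -0.0, 63.93, -90.85]
[-0.03603204  0.54078185  0.48506439  0.14479474] 0.0009636626936802995 0.01770623112605285
```

```bash
python3 - <<'E'
from h import *
p=env.get_position()
env.move_straight([p[0],p[1],.56],velocity=.3)
env.move_pose([.50,0.04,.52],[180,0,90]); print(env.get_time(),env.get_position(),env.get_tool_rot())
c=cam('wrist');save('wB',c['color']);np.savez('pics/wB',**c)
for t in ['block_pad','pen_pad','tape_pad','dish_pad']:
    print(t,[(onplane(c,q['position'][1],q['position'][0],.004).round(3).tolist(),round(q['p'],2)) for q in env.mark_of('wrist',t)[:2]])
env.move_pose([.46,-.34,.47],[180,0,90]); print(env.get_time(),env.get_position(),env.get_tool_rot())
c=cam('wrist');save('wA',c['color']);np.savez('pics/wA',**c)
for t in ['tube_block','pen','tape','dish']:
    print(t,[(onplane(c,q['position'][1],q['position'][0],.0).round(3).tolist(),round(q['p'],2)) for q in env.mark_of('wrist',t)[:2]])
print(env.get_time(),env.get_force())
E
```

```text
6.1917 [0.50007011 0.04056307 0.51999786] [ 1.79996288e+02 -8.98769155e-03  9.00437133e+01]
block_pad [([0.49, -0.13, 0.004], 0.69), ([0.475, -0.24, 0.004], 0.57)]
pen_pad [([0.482, -0.034, 0.004], 0.77)]
tape_pad [([0.675, 0.176, 0.004], 0.7)]
dish_pad [([0.592, 0.098, 0.004], 0.57)]
7.875 [ 0.46039494 -0.33923558  0.47019413] [ 1.79981681e+02 -8.44910599e-03  9.00469935e+01]
tube_block [([0.491, -0.348, 0.0], 0.64)]
pen [([0.473, -0.243, 0.0], 0.8)]
tape [([0.639, -0.295, 0.0], 0.71), ([0.514, -0.455, 0.0], 0.61)]
dish [([0.642, -0.293, 0.0], 0.78)]
8.125 [-0.0590118   0.45525595 -0.51997488]
```

View pics/wB.png

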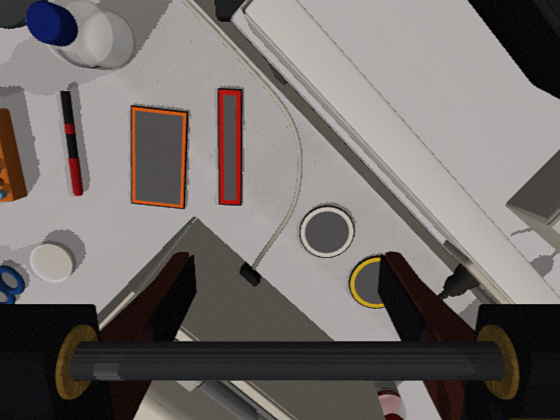

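View pics/wA.png

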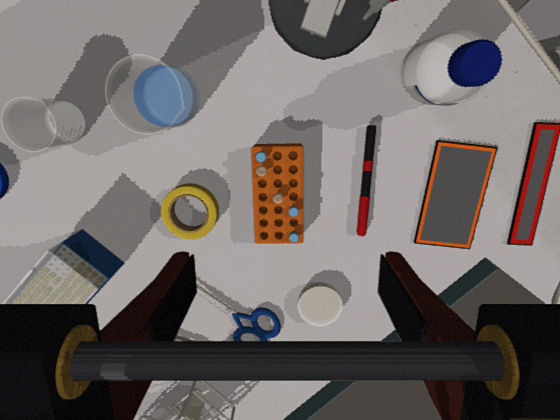

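```bash
cat > seg.py <<'E'
from h import *
def hsvmask(img,lo,hi):
    h=cv2.cvtColor(img,cv2.COLOR_RGB2HSV);return cv2.inRange(h,lo,hi)
def comp_near(m,u,v,rad):
    n,l,s,ce=cv2.connectedComponentsWithStats(m)
    best=None
    for i in range(1,n):
        ys,xs=np.where(l==i)
        if np.hypot(xs-u,ys-v).min()<rad and (best is None or s[i,4]>s[best,4]): best=i
    return (l==best).astype(np.uint8) if best else None
def plane_pts(c,uv,z):
    return np.array([onplane(c,u,v,z)[:2] for u,v in uv])
def contour(c,mask,z):
    cs,_=cv2.findContours(mask,cv2.RETR_EXTERNAL,cv2.CHAIN_APPROX_NONE)
    k=max(cs,key=cv2.contourArea);return plane_pts(c,k[:,0,:].astype(float),z)
def rect(P):
    (x,y),(w,h),a=cv2.minAreaRect((P*1000).astype(np.float32))
    b=cv2.boxPoints(((x,y),(w,h),a)); e1=b[1]-b[0];e2=b[2]-b[1]
    e=e1 if np.hypot(*e1)>np.hypot(*e2) else e2
    ang=np.degrees(np.arctan2(e[1],e[0]))
    ang=(ang+90)%180-90
    return np.array([x,y])/1000,sorted([w,h]),ang  # ang: long axis dir from world x
def circ(P):
    from scipy.optimize import least_squares
    s=least_squares(lambda q:np.hypot(P[:,0]-q[0],P[:,1]-q[1])-q[2],[*P.mean(0),.03],loss='soft_l1',f_scale=.001)
    return s.x
E
python3 - <<'E'
from seg import *
c=dict(np.load('pics/wB.npz',allow_pickle=True));I=c['color']
a=dict(np.load('pics/wA.npz',allow_pickle=True));J=a['color']
for n,im,pts in (('B',I,dict(bp=(158,160),bo=(133,160),pp=(230,150),po=(222,150),dp=(327,230),dr=(327,208),tp=(370,280),tr=(352,280))),('A',J,dict(blk=(285,170),penr=(362,225),penb=(371,135),tape=(170,210),dish=(320,305),shadow=(330,180),bench=(400,300)))):
    h=cv2.cvtColor(im,cv2.COLOR_RGB2HSV)
    for k,(u,v) in pts.items(): print(n,k,im[v,u],h[v,u])
E
```

```text
B bp [78 77 78] [150   3  78]
B bo [208  88  19] [ 11 232 208]
B pp [79 76 78] [160  10  79]
B po [165  17  12] [  1 236 165]
B dp [79 76 76] [ 0 10 79]
B dr [196 190 178] [ 20  23 196]
B tp [79 75 75] [ 0 13 79]
B tr [196 159  28] [ 23 219 196]
A blk [159  80  24] [ 12 217 159]
A penr [138  19  25] [178 220 138]
A penb [23 18 20] [168  55  23]
A tape [90 72 52] [ 16 108  90]
A dish [176 169 157] [ 19  28 176]
A shadow [175 171 170] [  6   7 175]
A bench [12 12  6] [ 30 128  12]
```

```bash
cat >> seg.py <<'E'
def proj(c,P):
    Ti=np.linalg.inv(c['T']);Q=np.asarray(P)@Ti[:3,:3].T+Ti[:3,3];K=np.array(c['intrinsics'])
    return np.stack([K[0,0]*Q[:,0]/Q[:,2]+K[0,2],K[1,1]*Q[:,1]/Q[:,2]+K[1,2]],1)
def draw(c,img,x,y,ang,w,l,z,col,f=1):  # long axis direction ang
    r=np.radians(ang);L=np.array([np.cos(r),np.sin(r)]);N=np.array([-L[1],L[0]])
    if l is None: P=[(x+w/2*np.cos(t),y+w/2*np.sin(t),z) for t in np.linspace(0,6.283,40)]
    else: P=[(*(np.array([x,y])+a*l/2*L+b*w/2*N),z) for a,b in((1,1),(1,-1),(-1,-1),(-1,1))]
    cv2.polylines(img,[np.round((proj(c,P)+.5)*f*8).astype(np.int32)],True,col,1,cv2.LINE_AA,3)
def grey(c,u,v,z):
    h=cv2.cvtColor(c['color'],cv2.COLOR_RGB2HSV)
    m=((h[...,2]>60)&(h[...,2]<100)&(h[...,1]<35)).astype(np.uint8)
    return comp_near(m,u,v,3)
E
python3 - <<'E'
from seg import *
c=dict(np.load('pics/wB.npz',allow_pickle=True));a=dict(np.load('pics/wA.npz',allow_pickle=True))
bp=rect(contour(c,grey(c,158,160,.004),.004));pp=rect(contour(c,grey(c,230,150,.004),.004))
print('bp',bp);print('pp',pp)
bpA=rect(contour(a,grey(a,455,195,.004),.004));print('bpA',bpA)
dp=circ(contour(c,grey(c,327,230,.004),.004));print('dp',dp)
m=hsvmask(c['color'],(18,120,100),(32,255,255));P=contour(c,comp_near(m,355,270,5),.004)
tp=circ(P[P[:,1]>-9]);print('tp',tp, P.min(0),P.max(0))
f=2
I=cv2.resize(c['color'],None,fx=f,fy=f,interpolation=cv2.INTER_CUBIC)
draw(c,I,*bp[0],bp[2],.062,.120,.004,(0,255,0),f);draw(c,I,*pp[0],pp[2],.016,.138,.004,(0,255,0),f)
draw(c,I,*dp[:2],0,.063,None,.004,(0,255,0),f);draw(c,I,*tp[:2],0,.070,None,.004,(0,255,0),f)
save('wBo',I[150:650,220:900])
# objects
J=a['color']
mo=hsvmask(J,(6,150,60),(16,255,255));mo=cv2.morphologyEx(comp_near(cv2.morphologyEx(mo,cv2.MORPH_CLOSE,np.ones((9,9))),285,200,5),cv2.MORPH_CLOSE,np.ones((9,9)))
blk=rect(contour(a,mo,.028));print('blk',blk)
mr=hsvmask(J,(170,150,60),(180,255,255))|hsvmask(J,(0,150,60),(4,255,255));mb=hsvmask(J,(0,0,0),(180,255,60))
mp=np.zeros_like(mr);mp[115:245,345:390]=(mr|mb)[115:245,345:390];mp=cv2.morphologyEx(mp,cv2.MORPH_CLOSE,np.ones((5,5)))
pen=rect(contour(a,comp_near(mp,362,200,5),.010));print('pen',pen)
mt=hsvmask(J,(18,120,80),(32,255,255));tape=circ(contour(a,comp_near(mt,175,230,10),.012));print('tape',tape)
mp=np.zeros_like(mr)
f=2;K=cv2.resize(J,None,fx=f,fy=f,interpolation=cv2.INTER_CUBIC)
draw(a,K,*blk[0],blk[2],.060,.118,.028,(0,255,0),f);draw(a,K,*blk[0],blk[2],.060,.118,0,(255,0,255),f)
draw(a,K,*pen[0],pen[2],.013,.136,.010,(0,255,0),f)
draw(a,K,*tape[:2],0,.068,None,.019,(0,255,0),f);draw(a,K,*tape[:2],0,.068,None,.0,(255,0,255),f)
draw(a,K,.640,-.294,0,.061,None,.016,(0,255,0),f);draw(a,K,.640,-.294,0,.061,None,.0,(255,0,255),f)
save('wAo',K[220:680,280:800])
E
```

```text
bp (array([ 0.49373685, -0.13085983]), [59.11589813232422, 118.00138092041016], np.float32(-6.5212708))
pp (array([ 0.48076251, -0.03541416]), [12.787105560302734, 136.5018768310547], np.float32(-2.2855988))
bpA (array([ 0.49381537, -0.13095218]), [59.97066879272461, 118.45358276367188], np.float32(-6.331215))
dp [0.5975903  0.09760055 0.02997523]
tp [0.67683555 0.17454956 0.03839751] [0.63565242 0.13442026] [0.71722395 0.18632235]
blk (array([ 0.48626605, -0.34980405]), [57.76089096069336, 119.10429382324219], np.float32(0.70627594))
pen (array([ 0.47460532, -0.24298853]), [11.530355453491211, 135.40904235839844], np.float32(-2.1613388))
tape [ 0.51221558 -0.45960636  0.03386546]
```

View pics/wBo.png

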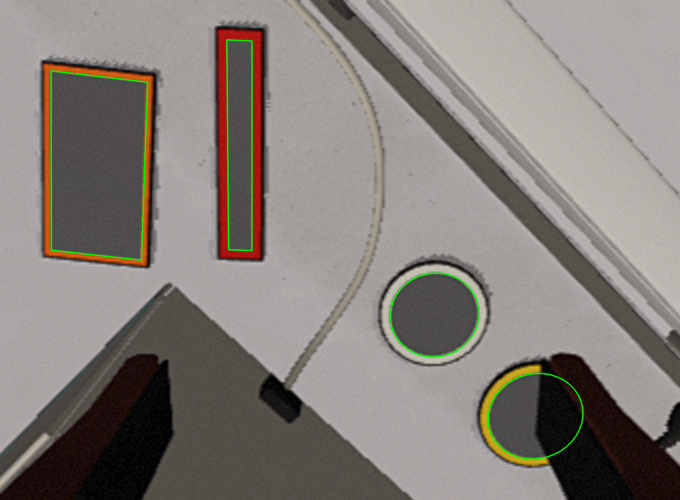

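View pics/wAo.png

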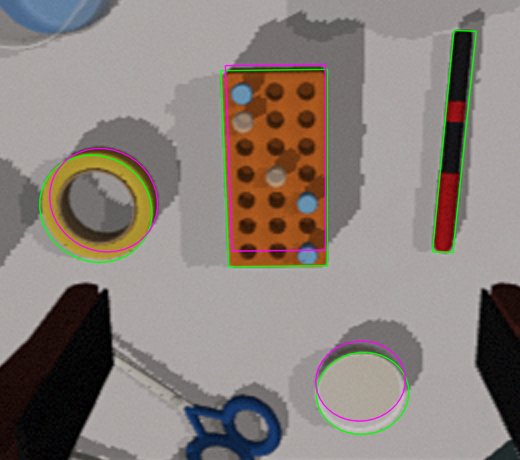

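Wrist overlays match the printed sizes. wB shows the block pad, pen pad, dish pad and tape pad at (158,160), (230,150), (327,230) and (370,280) (col,row). wA shows the block, pen, tape and cream dish at (278,195), (367,180), (188,210) and (320,305). Starting with the block.

```bash
cat >> h.py <<'E'
def look(tag):
    c=cam('wrist');save(tag,c['color']);np.savez('pics/'+tag,**c);return c
def st(*a): print(*a,'t=%.1f'%env.get_time(),'p',np.round(env.get_position(),4),'F',np.round(env.get_force(),1),'w %.4f'%env.get_width(),flush=True)
E
python3 - <<'E'
from h import *
x,y=.4863,-.3498
env.move_pose([x,y,.30],[180,0,90.5]);st('above')
env.move_straight([x,y,.186],velocity=.12,force_limit=8);st('down')
env.move_gripper(.045);st('grip')
env.move_straight([x,y,.28],velocity=.2);st('lift')
look('b1')
tx,ty=.4938,-.1309
env.move_straight([tx,ty,.28],rot=[180,0,83.6],velocity=.2);env.sleep(.2);st('over')
look('b2')
E
```

```text
above t=8.8 p [ 0.4868 -0.35    0.3009] F [ 1.1 -1.4  0.5] w 0.0875
down t=9.9 p [ 0.4866 -0.35    0.1867] F [ 0.7 -0.6 -0.7] w 0.0879
grip t=10.5 p [ 0.4864 -0.3498  0.1863] F [-1.1  0.5  2.8] w 0.0597
lift t=11.1 p [ 0.4859 -0.3495  0.2794] F [-0.4 -0.9 -2.7] w 0.0597
over t=12.6 p [ 0.4938 -0.1316  0.28  ] F [-0.  -0.3 -1.8] w 0.0595
```

View pics/b2.png

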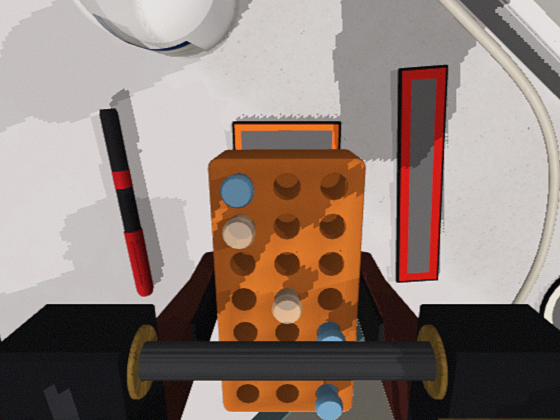

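```bash
python3 - <<'E'
from seg import *
c=dict(np.load('pics/b2.npz',allow_pickle=True))
for z in (.094,.122):
    P=plane_pts(c,[(214,152),(363,152),(214,165),(363,165)],z);print(z,P.round(4).tolist())
I=c['color'].copy();draw(c,I,.4938,-.1309,-6.4,.060,.118,.122,(0,255,0));draw(c,I,.4938,-.1309,-6.4,.060,.118,.094,(255,0,255));draw(c,I,.4938,-.1309,-6.4,.062,.120,.004,(0,255,255))
save('b2o',I)
E
```

```text
0.094 [[0.434, -0.157], [0.4415, -0.0911], [0.4397, -0.158], [0.4473, -0.0915]]
0.122 [[0.4311, -0.1512], [0.4373, -0.0964], [0.4359, -0.152], [0.4422, -0.0967]]
```

View pics/b2o.png

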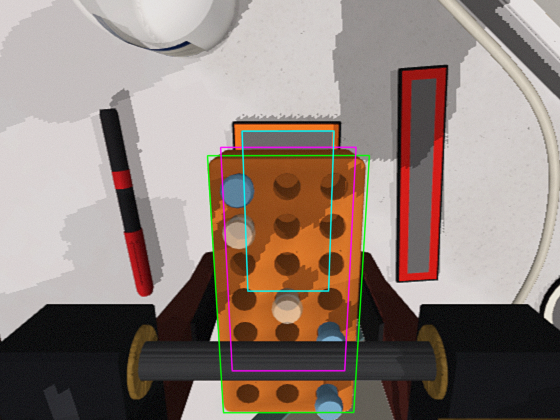

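```bash
python3 - <<'E'
from h import *
tx,ty=.4938,-.1309
env.move_straight([tx,ty,.20],velocity=.15);env.sleep(.15);st('pre')
r=env.move_straight([tx,ty,.1895],velocity=.03,force_limit=4);st('touch',r)
env.move_gripper(.085);st('rel')
env.move_straight([tx,ty,.30],velocity=.2);st('up')
env.move_pose([.44,-.12,.42],[180,0,90]);env.sleep(.2);st()
look('b3')
E
cat > chk.py <<'E'
from seg import *
import sys
c=dict(np.load('pics/b3.npz',allow_pickle=True));J=c['color']
E
python3 - <<'E'
from seg import *
c=dict(np.load('pics/b3.npz',allow_pickle=True));I=cv2.resize(c['color'],None,fx=2,fy=2,interpolation=cv2.INTER_CUBIC)
draw(c,I,.4938,-.1309,-6.4,.060,.118,.032,(0,255,0),2);draw(c,I,.4938,-.1309,-6.4,.074,.132,.004,(0,255,255),2)
save('b3o',I[100:650,200:900])
E
```

```text
pre t=13.5 p [ 0.4943 -0.131   0.201 ] F [-0.3  0.2 -0.9] w 0.0601
touch True t=13.9 p [ 0.4939 -0.1309  0.1901] F [ 0.1 -0.2  4.4] w 0.0595
rel t=14.5 p [ 0.4936 -0.1308  0.1899] F [ 0.1 -0.2 -0.4] w 0.0853
up t=15.2 p [ 0.4934 -0.1308  0.2995] F [-0.4 -0.4 -0. ] w 0.0848
t=15.9 p [ 0.4402 -0.12    0.418 ] F [ 0.1  0.  -0.2] w 0.0850
```

View pics/b3o.png

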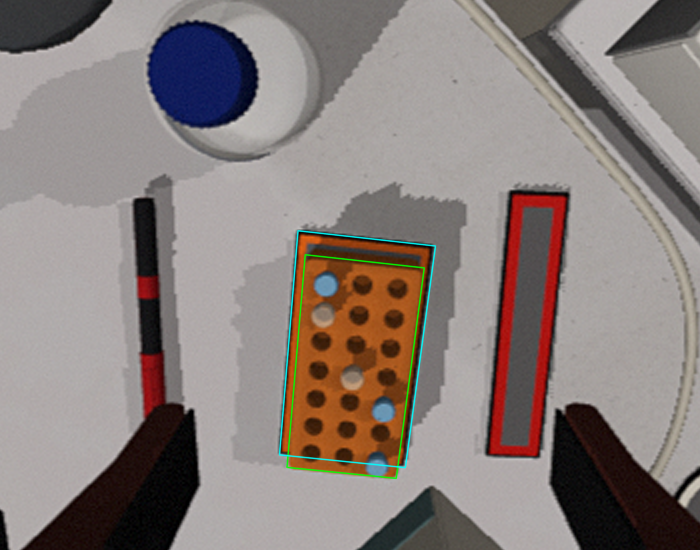

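```bash
python3 - <<'E'
from h import *
x,y=.4746,-.2430
env.move_gripper(.045)
env.move_pose([x,y,.28],[180,0,87.8]);st('above')
env.move_straight([x,y,.1845],velocity=.12,force_limit=8);st('down')
env.move_gripper(.0);st('grip')
env.move_straight([x,y,.29],velocity=.2);st('lift')
tx,ty=.4808,-.0354
env.move_straight([tx,ty,.29],rot=[180,0,87.7],velocity=.2);env.sleep(.2);st('over')
look('p2')
env.move_straight([tx,ty,.202],velocity=.15);env.sleep(.15);st('pre')
look('p3')
E
```

```text
above t=17.6 p [ 0.4747 -0.2428  0.2804] F [-0.1 -0.6  0.6] w 0.0455
down t=18.5 p [ 0.4749 -0.243   0.1852] F [-0.4  0.9 -0.5] w 0.0452
grip t=19.1 p [ 0.4746 -0.2431  0.1846] F [-0.4  0.9  2.9] w 0.0108
lift t=19.8 p [ 0.4742 -0.2428  0.2895] F [-1.   0.8  0.6] w 0.0114
over t=21.2 p [ 0.4808 -0.0361  0.29  ] F [ 0.4  0.6 -0.9] w 0.0108
pre t=22.1 p [ 0.4813 -0.0355  0.203 ] F [-0.7 -0.4 -0.8] w 0.0109
```

View pics/p3.png

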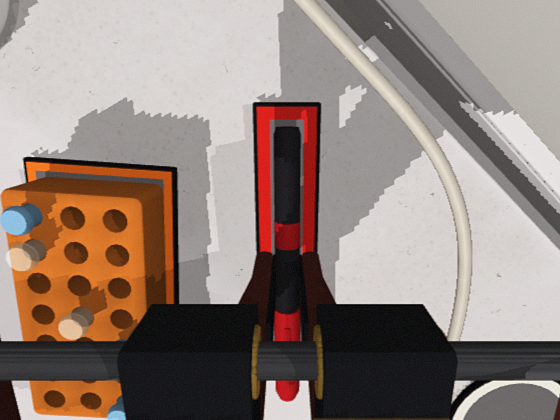

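View pics/p2.png

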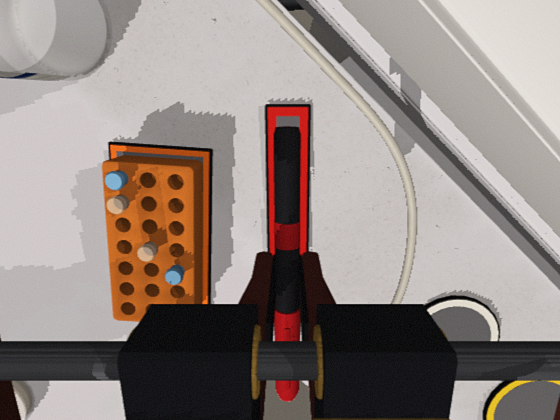

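```bash
python3 - <<'E'
from seg import *
c=dict(np.load('pics/p3.npz',allow_pickle=True))
print('pen end',plane_pts(c,[(287,127)],.0175+.008),'far',plane_pts(c,[(287,401)],.0255),'field',plane_pts(c,[(287,120)],.004))
print('expect',.4808-.068, .4808-.069)
cs=rect(contour(c,grey(c,278,200,.004),.004));print(cs)
tx,ty=.4808,-.0354
r=env.move_straight([tx,ty,.188],velocity=.03,force_limit=4);st('touch',r)
env.move_gripper(.035);st('rel')
env.move_straight([tx,ty,.30],velocity=.2);st('up')
env.move_pose([.43,.0,.42],[180,0,90]);env.sleep(.2);st()
c=look('p4')
I=cv2.resize(c['color'],None,fx=2,fy=2,interpolation=cv2.INTER_CUBIC)
save('p4o',I[100:650,200:900])
E
```

```text
pen end [[ 0.41380675 -0.03230438]] far [[ 0.55308686 -0.03790368]] field [[ 0.41192193 -0.03221195]]
expect 0.4128 0.4118Traceback (most recent call last):
  File "<stdin>", line 5, in <module>
  File "seg.py", line 15, in contour
    k=max(cs,key=cv2.contourArea);return plane_pts(c,k[:,0,:].astype(float),z)
ValueError: max() iterable argument is empty
```

```bash
python3 - <<'E'
from seg import *
tx,ty=.4801,-.0354
r=env.move_straight([tx,ty,.1875],velocity=.03,force_limit=4);st('touch',r)
env.move_gripper(.035);st('rel')
env.move_straight([tx,ty,.30],velocity=.2);st('up')
env.move_pose([.43,.0,.42],[180,0,90]);env.sleep(.2);st()
c=look('p4')
I=cv2.resize(c['color'],None,fx=2,fy=2,interpolation=cv2.INTER_CUBIC)
save('p4o',I[100:650,200:900])
E
```

```text
touch True t=22.7 p [ 0.4801 -0.0354  0.1881] F [0.7 0.5 0.7] w 0.0113
rel t=23.2 p [ 0.4799 -0.0354  0.1885] F [-0.3  0.3  0.2] w 0.0349
up t=23.9 p [ 0.4797 -0.0354  0.2996] F [-0.2  0.  -0.8] w 0.0352
t=24.8 p [ 4.302e-01 -3.000e-04  4.181e-01] F [ 0.7 -0.1 -0.3] w 0.0351
```

View pics/p4o.png

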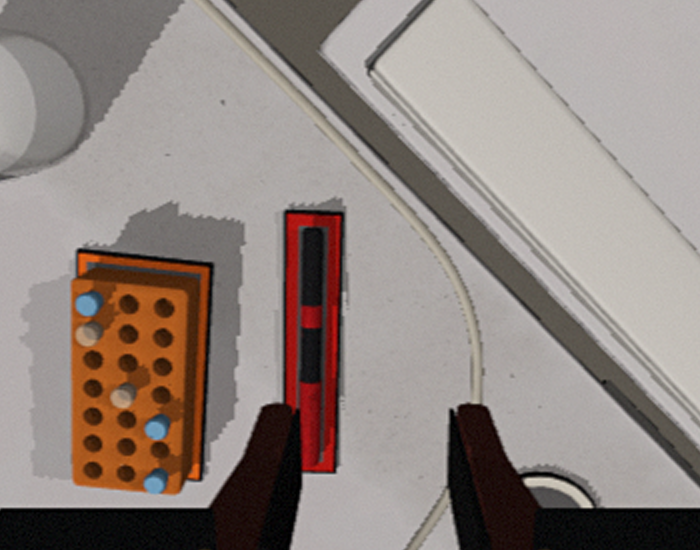

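```bash
python3 - <<'E'
from seg import *
a=dict(np.load('pics/wA.npz',allow_pickle=True));W=cloud(a)
for u,v in [(118,262),(85,240),(40,300),(20,290),(60,265)]: print(u,v,W[v,u].round(3))
c=dict(np.load('pics/top0.npz',allow_pickle=True));W=cloud(c)
m=(W[...,2]>.03)&(W[...,1]<-.48)&(W[...,1]>-.75)&(W[...,0]>.42)&(W[...,0]<.75)
P=W[m];print('box pts nearest tape',P[np.argsort(np.hypot(P[:,0]-.512,P[:,1]+.46))[:300:30]].round(3).tolist(), P[:,2].max())
# lane obstacles
m=(W[...,2]>.03)&(np.hypot(W[...,0]-.677,W[...,1]-.1745)<.22)
P=W[m];n=(P[:,0]-P[:,1]-.502)/2**.5;l=(P[:,0]+P[:,1]-.8515)/2**.5
for lo in np.arange(-.2,.22,.04):
    k=(l>=lo)&(l<lo+.04)
    if k.any(): print('along %.2f'%lo,'trunk side max n',n[k&(n<0)].max().round(3) if (k&(n<0)).any() else None,'centr min n',n[k&(n>0)].min().round(3) if (k&(n>0)).any() else None)
k=abs(n)<.09
for q in np.c_[n[k],l[k],P[k][:,2]][::25].round(3).tolist(): print(q)
E
```

```text
118 262 [ 0.581 -0.558  0.007]
85 240 [ 0.547 -0.591  0.015]
40 300 [ 0.598 -0.62   0.073]
20 290 [ 0.586 -0.641  0.073]
60 265 [ 0.554 -0.589  0.074]
box pts nearest tape [[0.581, -0.554, 0.044], [0.568, -0.568, 0.062], [0.563, -0.574, 0.07], [0.585, -0.565, 0.073], [0.56, -0.583, 0.07], [0.546, -0.591, 0.058], [0.558, -0.589, 0.077], [0.575, -0.586, 0.071], [0.539, -0.601, 0.062], [0.595, -0.58, 0.071]] 0.08218317727924274
along -0.20 trunk side max n -0.114 centr min n 0.083
along -0.16 trunk side max n -0.114 centr min n 0.088
along -0.12 trunk side max n -0.114 centr min n 0.108
along -0.08 trunk side max n -0.114 centr min n 0.108
along -0.04 trunk side max n -0.114 centr min n 0.108
along 0.00 trunk side max n -0.07 centr min n 0.108
along 0.04 trunk side max n -0.05 centr min n 0.108
along 0.08 trunk side max n -0.103 centr min n 0.028
along 0.12 trunk side max n -0.0 centr min n 0.0
along 0.16 trunk side max n -0.001 centr min n 0.001
along 0.20 trunk side max n None centr min n 0.031
[0.013, 0.164, 0.197]
[0.016, 0.171, 0.165]
[0.007, 0.173, 0.164]
[0.017, 0.163, 0.158]
[0.028, 0.169, 0.128]
[0.032, 0.111, 0.202]
[0.039, 0.159, 0.114]
[-0.006, 0.19, 0.12]
[-0.004, 0.165, 0.149]
[-0.004, 0.163, 0.145]
[-0.006, 0.169, 0.132]
[-0.01, 0.172, 0.126]
[-0.014, 0.173, 0.124]
[0.04, 0.152, 0.08]
[0.033, 0.145, 0.093]
[0.024, 0.142, 0.104]
[0.016, 0.136, 0.119]
[0.006, 0.142, 0.118]
[-0.005, 0.147, 0.119]
[-0.015, 0.154, 0.116]
[-0.023, 0.165, 0.104]
[0.031, 0.144, 0.057]
[0.022, 0.137, 0.075]
[0.015, 0.137, 0.078]
[0.009, 0.135, 0.083]
[0.005, 0.132, 0.087]
[0.003, 0.135, 0.078]
[0.003, 0.136, 0.07]
[0.006, 0.134, 0.062]
[0.008, 0.136, 0.047]
[0.015, 0.131, 0.037]
[-0.013, 0.14, 0.052]
[-0.015, 0.141, 0.038]
[-0.075, 0.051, 0.063]
[-0.076, 0.046, 0.061]
[-0.073, 0.04, 0.047]
[0.089, -0.161, 0.033]
```

```bash
python3 - <<'E'
from seg import *
env.move_pose([.56,.13,.48],[180,0,90]);env.sleep(.2);st()
c=look('v1')
for nm,(x,y) in dict(dp=(.5976,.0976),tp=(.6768,.1745)).items():
    u,v=proj(c,[(x,y,.004)])[0]
    g=circ(contour(c,grey(c,u,v,.004),.004));print(nm,g,(u,v))
I=cv2.resize(c['color'],None,fx=2,fy=2,interpolation=cv2.INTER_CUBIC)
save('v1o',I[:600,200:1000])
E
```

```text
t=25.8 p [0.5593 0.1289 0.4796] F [ 0.3 -0.4 -0.4] w 0.0350
dp [0.59734598 0.0973848  0.0298785 ] (np.float64(261.9716121537726), np.float64(199.09161483315324))
tp [0.67504553 0.17340882 0.03162116] (np.float64(321.0864335544443), np.float64(256.8512186386022))
```

View pics/v1o.png

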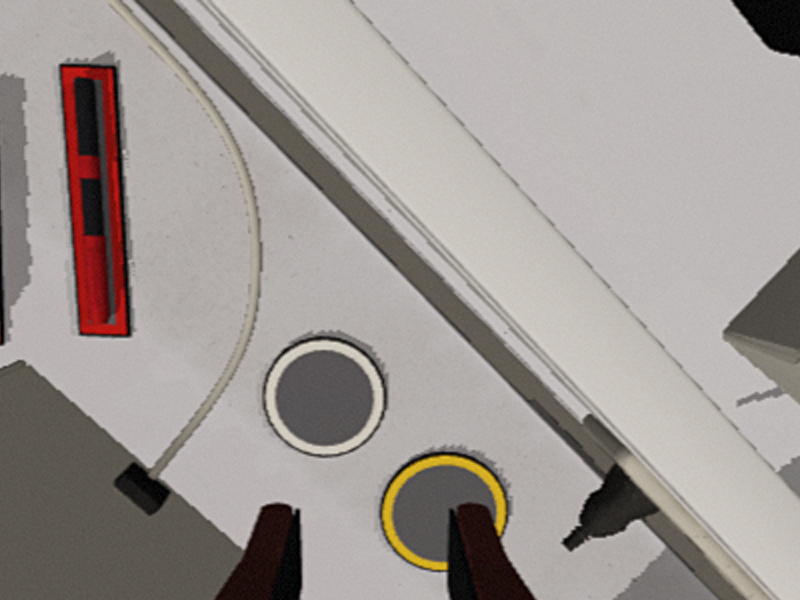

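```bash
python3 - <<'E'
from seg import *
for tag in('v1','wB'):
    c=dict(np.load(f'pics/{tag}.npz',allow_pickle=True))
    m=hsvmask(c['color'],(18,120,90),(32,255,255))
    v,u=np.where(m);P=plane_pts(c,np.c_[u,v].astype(float),.004);k=np.hypot(P[:,0]-.676,P[:,1]-.174)<.055
    print(tag,k.sum(),circ(P[k]))
    if tag=='v1':
        q=circ(P[k]);r=np.hypot(P[k][:,0]-q[0],P[k][:,1]-q[1]);print(r.min(),r.max())
E
```

```text
v1 703 [0.67659895 0.17528291 0.03812287]
0.034351997641432375 0.04155879452403502
wB 371 [0.67674636 0.17533225 0.03807654]
```

```bash
cat >> seg.py <<'E'
from scipy.optimize import minimize
def cylfit(c,mask,x,y,d,h,z0=0,f=4):
    M=cv2.resize(mask,None,fx=f,fy=f,interpolation=cv2.INTER_NEAREST)>0
    t=np.linspace(0,2*np.pi,60)
    def hull(q,f=f):
        P=[(q[0]+d/2*np.cos(a),q[1]+d/2*np.sin(a),z) for a in t for z in (z0,z0+h)]
        return cv2.convexHull(((proj(c,P)+.5)*f).astype(np.float32))
    def cost(q):
        q=q/1000;B=np.zeros(M.shape,np.uint8);cv2.fillPoly(B,[np.round(hull(q)*16).astype(np.int32)],1,shift=4);B=B>0
        return 1-(B&M).sum()/(B|M).sum()
    s=minimize(cost,np.array([x,y])*1000,method='Nelder-Mead',options=dict(initial_simplex=np.array([[x*1000,y*1000],[x*1000+6,y*1000],[x*1000,y*1000+6]]),xatol=.05))
    return s.x/1000,s.fun,hull(s.x/1000,1)
E
python3 - <<'E'
from seg import *
p=env.get_position();env.move_straight([.5,.0,.52],velocity=.3)
env.move_gripper(.088)
env.move_pose([.48,-.40,.42],[180,0,90]);env.sleep(.2);st()
c=look('v2')
m=hsvmask(c['color'],(17,110,60),(33,255,255))
v,u=np.where(m);P=plane_pts(c,np.c_[u,v].astype(float),.01);k=np.hypot(P[:,0]-.512,P[:,1]+.46)<.05
M=np.zeros_like(m);M[v[k],u[k]]=1;M=cv2.morphologyEx(M,cv2.MORPH_CLOSE,np.ones((3,3)))
cs,_=cv2.findContours(M,cv2.RETR_EXTERNAL,cv2.CHAIN_APPROX_NONE);B=np.zeros_like(M);cv2.drawContours(B,[max(cs,key=cv2.contourArea)],-1,1,-1)
x,e,h=cylfit(c,B,.512,-.46,.068,.019);print('tape',x,e)
I=c['color'].copy();cv2.polylines(I,[h.astype(np.int32)],True,(0,255,0),1)
I=cv2.resize(I,None,fx=2,fy=2,interpolation=cv2.INTER_CUBIC)
save('v2o',I[200:800,100:900])
E
```

```text
t=29.1 p [ 0.4806 -0.3991  0.4205] F [-0.7 -0.1  0.3] w 0.0881
tape [ 0.5112846 -0.4587657] 0.05141583988726606
```

View pics/v2o.png

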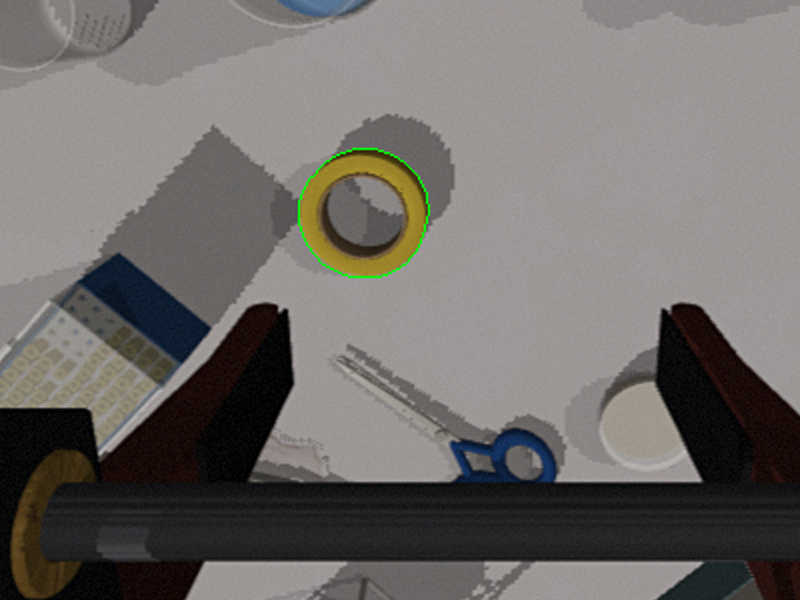

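```bash
python3 - <<'E'
from seg import *
x,y=.5115,-.4588
env.move_pose([x,y,.28],[180,0,75]);st('above')
env.move_straight([x,y,.1855],velocity=.12,force_limit=8);st('down')
env.move_gripper(.05);st('grip')
env.move_straight([x,y,.28],velocity=.2);st('lift')
look('t1')
env.move_pose([.50,-.40,.54],[180,0,90]);st()
tx,ty=.6767,.1753
env.move_pose([tx,ty,.54],[180,0,140]);st('over')
print(np.round(env.get_joint_positions(),1))
env.move_straight([tx,ty,.30],velocity=.25);env.sleep(.2);st('pre')
look('t2')
E
```

```text
above t=29.9 p [ 0.5117 -0.4588  0.2806] F [ 0.9 -0.1  1. ] w 0.0878
down t=30.8 p [ 0.5118 -0.4591  0.1863] F [ 0.8  0.5 -0.2] w 0.0874
grip t=31.3 p [ 0.5117 -0.4589  0.1861] F [0.7 0.7 5.1] w 0.0671
lift t=31.9 p [ 0.5111 -0.4585  0.2793] F [-0.7  0.2 -1.3] w 0.0668
t=33.0 p [ 0.5    -0.4001  0.5377] F [ 0.4  0.1 -1.2] w 0.0667
over t=35.1 p [0.6769 0.1742 0.5401] F [ 0.7 -0.2 -0.7] w 0.0669
[  13.5   24.5   75.1   -0.    80.4 -126.5]
pre t=36.5 p [0.6771 0.1754 0.3017] F [-0.8  0.4 -0.6] w 0.0666
```

View pics/t2.png

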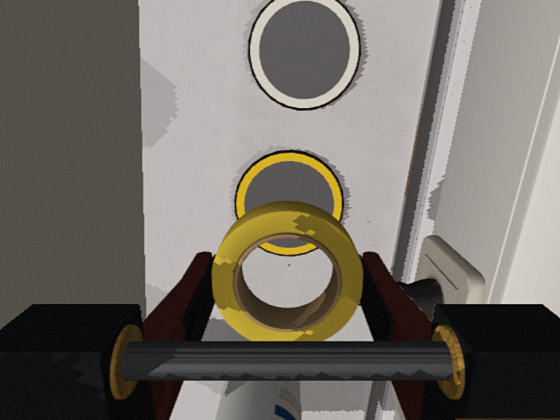

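View pics/t1.png

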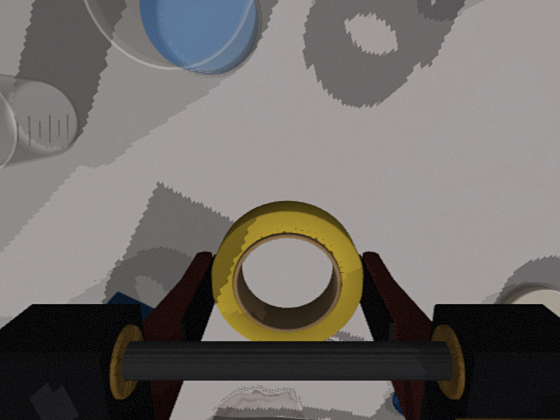

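```bash
python3 - <<'E'
from seg import *
c=dict(np.load('pics/t2.npz',allow_pickle=True));J=c['color']
from scipy.optimize import least_squares
m=hsvmask(J,(17,150,120),(33,255,255));
v,u=np.where(m);k=(v<197)&(v>140)&(u>225)&(u<355)
P=plane_pts(c,np.c_[u,v][k].astype(float),.004)
s=least_squares(lambda q:np.hypot(P[:,0]-q[0],P[:,1]-q[1])-.0381,[.6767,.1753],loss='soft_l1',f_scale=.001);print('pad',s.x,k.sum())
g=grey(c,290,55,.004);print('dishpad',circ(contour(c,g,.004)))
# tape near-outline points: top-left boundary: fit outer silhouette via contour of tape rows 203..300
z0=.3017-.1861
m2=hsvmask(J,(14,90,30),(34,255,255)).copy();m2[:201]=0;m2[338:]=0
B=comp_near(cv2.morphologyEx(m2,cv2.MORPH_CLOSE,np.ones((5,5))),228,280,5)
for v in (215,230,250,270,290):
    xs=np.where(B[v])[0];print(v,xs.min(),xs.max())
ys=np.where(B[:,287])[0];print('top',ys.min())
for nm,(x,y) in dict(a=c['T'][:2,3],).items(): pass
t=np.linspace(0,6.283,200)
tc=np.array(env.get_position())
for off in (-.003,0,.003):
    d=np.array([np.sin(np.radians(140)),-np.cos(np.radians(140))])*off
    Q=proj(c,[(tc[0]+d[0]+.034*np.cos(a),tc[1]+d[1]+.034*np.sin(a),z) for a in t for z in (z0,z0+.019)])
    print('pred top row at off',off,Q[:,1].min(), 'l/r',Q[:,0].min(),Q[:,0].max())
E
```

```text
pad [0.67640419 0.17518555] 1128
dishpad [0.59717133 0.09714034 0.03055394]
215 237 340
230 229 345
250 218 355
270 211 363
290 212 362
top 201
pred top row at off -0.003 193.57664032645025 l/r 210.66449048056657 366.6632247487247
pred top row at off 0 199.89955168677005 l/r 211.06914271306022 366.2412299947864
pred top row at off 0.003 206.159299302141 l/r 211.4695295297052 365.82368455274224
```

```bash
python3 - <<'E'
from seg import *
tx,ty=.6760,.1747
env.move_straight([tx,ty,.202],velocity=.15);env.sleep(.15);st('pre')
r=env.move_straight([tx,ty,.1885],velocity=.03,force_limit=4);st('touch',r)
env.move_gripper(.079);st('rel')
env.move_straight([tx,ty,.30],velocity=.15);st('up')
env.move_straight([.59,.12,.48],rot=[180,0,110],velocity=.25);env.sleep(.2);st()
c=look('t3');J=c['color']
m=hsvmask(J,(17,110,60),(33,255,255));v,u=np.where(m);P=plane_pts(c,np.c_[u,v].astype(float),.01);k=np.hypot(P[:,0]-.6765,P[:,1]-.1753)<.06
print(k.sum())
I=cv2.resize(J,None,fx=2,fy=2,interpolation=cv2.INTER_CUBIC)
draw(c,I,.6765,.1753,0,.068,None,.023,(0,255,0),2);draw(c,I,.6765,.1753,0,.086,None,.004,(0,255,255),2)
save('t3o',I[100:700,200:900])
E
```

```text
pre t=37.5 p [0.6766 0.1749 0.2034] F [ 0.9 -0.9 -0.3] w 0.0668
touch True t=37.9 p [0.676  0.1747 0.1899] F [1.  0.2 3.1] w 0.0667
rel t=38.3 p [0.6756 0.1746 0.1895] F [ 0.6 -0.3  0.5] w 0.0790
up t=39.2 p [0.6755 0.1746 0.2991] F [-0.5 -0.3  0.1] w 0.0789
t=40.4 p [0.5902 0.1203 0.4784] F [-1.5 -0.7 -0.8] w 0.0788
1961
```

View pics/t3o.png

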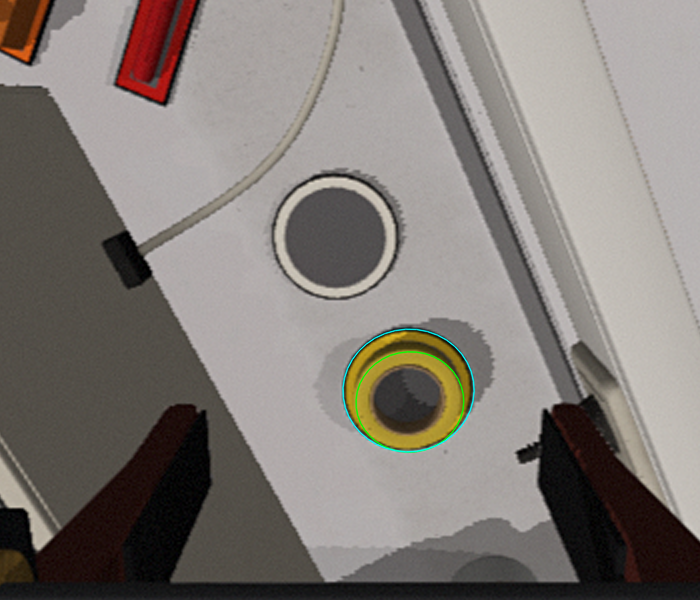

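```bash
python3 - <<'E'
from seg import *
g=grey(dict(np.load('pics/t3.npz',allow_pickle=True)),*proj(dict(np.load('pics/t3.npz',allow_pickle=True)),[(.597,.097,.004)])[0],.004);print('dp',circ(contour(dict(np.load('pics/t3.npz',allow_pickle=True)),g,.004)))
env.move_straight([.57,.08,.54],rot=[180,0,90],velocity=.25)
env.move_gripper(.074)
env.move_pose([.57,-.29,.48],[180,0,90]);env.sleep(.2);st()
c=look('d1');J=c['color'];W=cloud(c)
I=cv2.resize(J,None,fx=2,fy=2,interpolation=cv2.INTER_CUBIC)
draw(c,I,.640,-.294,0,.061,None,.016,(0,255,0),2)
save('d1o',I[100:700,160:960])
print(env.mark_of('wrist','dish')[:2])
t=dict(np.load('pics/top0.npz',allow_pickle=True))
for nm,WW in(('top',cloud(t)),('wrist',W)):
    P=WW[np.isfinite(WW[...,2])];P=P[(P[:,2]>.05)&(P[:,2]<.3)]
    n=(P[:,0]+P[:,1]-.346)/2**.5;l=(P[:,0]-P[:,1]-.934)/2**.5
    for lo in (-.12,-.08,-.04,0,.04,.08):
        k=(l>lo)&(l<lo+.04)&(n>0)
        if k.any(): i=np.argmin(n[k]);print(nm,lo,'min n',n[k][i].round(3),'z',P[k][i,2].round(3))
E
```

```text
dp [0.59738707 0.09731819 0.03007088]
t=42.8 p [ 0.5704 -0.2889  0.4804] F [-0.4  0.6  0.4] w 0.0742
[{'position': [223.8, 281.9], 'p': 0.74}, {'position': [92.9, 501.3], 'p': 0.74}]
top -0.12 min n 0.094 z 0.051
top -0.08 min n 0.094 z 0.212
top -0.04 min n 0.094 z 0.052
top 0 min n 0.094 z 0.199
top 0.04 min n 0.094 z 0.202
top 0.08 min n 0.094 z 0.211
wrist -0.12 min n 0.096 z 0.205
wrist -0.08 min n 0.096 z 0.15
wrist -0.04 min n 0.096 z 0.162
wrist 0 min n 0.096 z 0.225
wrist 0.04 min n 0.096 z 0.212
wrist 0.08 min n 0.096 z 0.158
```

View pics/d1o.png

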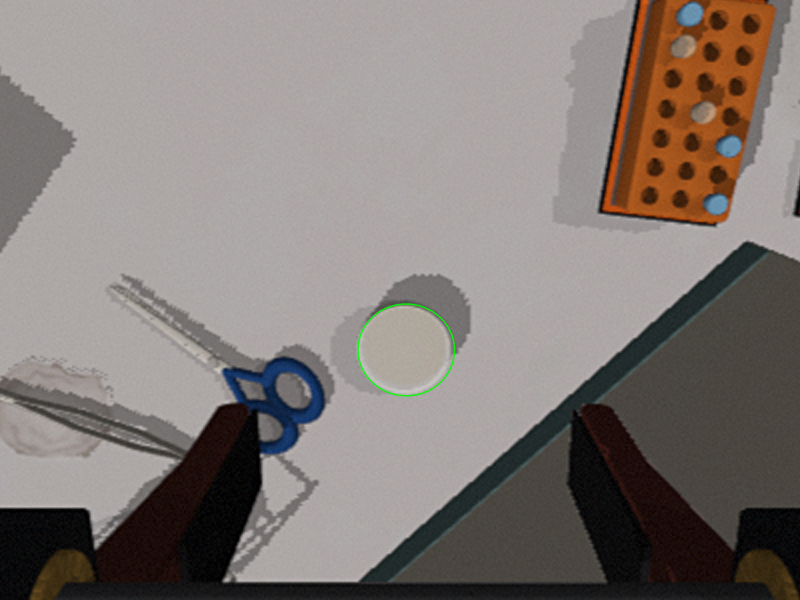

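```bash
python3 - <<'E'
from seg import *
c=dict(np.load('pics/d1.npz',allow_pickle=True));J=c['color'];W=cloud(c)
m=hsvmask(J,(100,120,40),(125,255,255));m[:150]=0;m[280:]=0;m[:,260:]=0;m[:,:180]=0
z=W[...,2][m>0];print('scissor z',np.nanpercentile(z,[5,50,95]).round(4))
v,u=np.where(m>0);P=plane_pts(c,np.c_[u,v].astype(float),.008)
D=np.array([.640,-.294])
for yaw in (90,100,105,110,115):
    r=np.radians(yaw);X=np.array([np.cos(r),np.sin(r)]);Y=np.array([np.sin(r),-np.cos(r)])
    q=np.c_[(P-D)@X,(P-D)@Y]
    # finger occupies |x| .037-.0505, |y|<.0125 on -X side
    k=(abs(q[:,1])<.016)
    print(yaw,'scissor max x within |y|<16mm',q[k][:,0].max().round(4) if k.any() else None,'min dist to finger rect',np.hypot(np.maximum(np.maximum(-.0505-q[:,0],q[:,0]+.037),0),np.maximum(abs(q[:,1])-.01,0)).min().round(4),'extent',(abs(X@[.7071,.7071])*.089+abs(Y@[.7071,.7071])*.0375).round(4))
E
```

```text
scissor z [0.005  0.0076 0.0092]
90 scissor max x within |y|<16mm -0.0641 min dist to finger rect 0.0137 extent 0.0894
100 scissor max x within |y|<16mm -0.0601 min dist to finger rect 0.0105 extent 0.0818
105 scissor max x within |y|<16mm -0.0608 min dist to finger rect 0.0106 extent 0.077
110 scissor max x within |y|<16mm -0.0616 min dist to finger rect 0.0111 extent 0.0716
115 scissor max x within |y|<16mm -0.0619 min dist to finger rect 0.0114 extent 0.0657
```

```bash
python3 - <<'E'
from seg import *
x,y=.640,-.294
env.move_pose([x,y,.40],[180,0,110]);st('above');print(np.round(env.get_joint_positions(),1))
env.move_straight([x,y,.25],velocity=.15,force_limit=8);st('mid')
env.move_straight([x,y,.1855],velocity=.08,force_limit=6);st('down')
env.move_gripper(.045);st('grip')
env.move_straight([x,y,.22],velocity=.08);st('lift')
env.move_straight([x,y,.54],velocity=.25);st('high')
tx,ty=.5974,.0974
env.move_pose([.59,-.1,.54],[180,0,120])
env.move_pose([tx,ty,.54],[180,0,135]);st('over')
env.move_straight([tx,ty,.28],velocity=.25);env.sleep(.2);st('pre')
look('d2')
E
```

```text
above t=43.5 p [ 0.6399 -0.2938  0.3996] F [ 0.2 -0.1  0.9] w 0.0740
[ -25.6   31.2   82.6   -0.    66.3 -135.5]
mid t=44.6 p [ 0.6404 -0.2943  0.2513] F [-0.1 -0.4 -0.2] w 0.0741
down t=45.6 p [ 0.6403 -0.2941  0.1859] F [-0.1 -0.1 -0.3] w 0.0739
grip t=45.9 p [ 0.6402 -0.2941  0.1861] F [-0.1  1.1  3.3] w 0.0592
lift t=46.5 p [ 0.64   -0.294   0.2206] F [-0.  -0.6 -0.1] w 0.0597
high t=48.0 p [ 0.6398 -0.2939  0.5382] F [ 0.3 -0.1  0. ] w 0.0597
over t=49.6 p [0.5979 0.0962 0.5397] F [ 0.5 -0.2  0.6] w 0.0597
pre t=51.0 p [0.5978 0.0974 0.2813] F [0.9 0.  1.4] w 0.0594
```

View pics/d2.png

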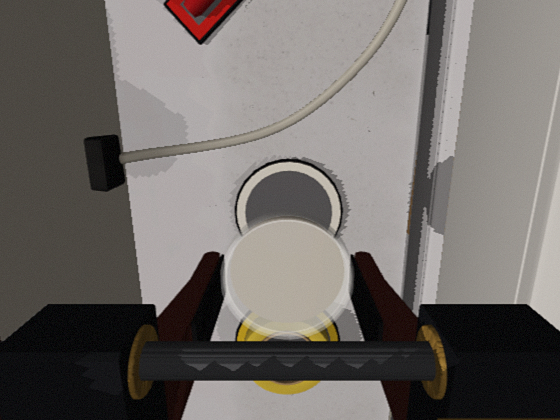

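```bash
python3 - <<'E'
from seg import *
c=dict(np.load('pics/d2.npz',allow_pickle=True));J=c['color']
I=cv2.resize(J,None,fx=2,fy=2,interpolation=cv2.INTER_CUBIC)
tc=np.array(env.get_position());z0=tc[2]-.186
for z,col in((z0+.016,(0,255,0)),(z0,(255,0,255))): draw(c,I,tc[0],tc[1],0,.061,None,z,col,2)
draw(c,I,.5974,.0974,0,.079,None,.004,(255,0,0),2)
save('d2o',I[280:720,380:780])
E
```

```text
(no output)
```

View pics/d2o.png

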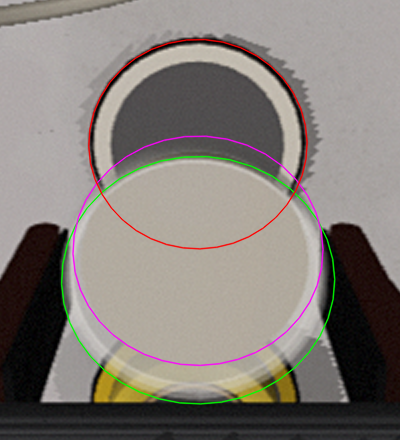

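```bash
python3 - <<'E'
from seg import *
tx,ty=.5978,.0977
env.move_straight([tx,ty,.202],velocity=.12);env.sleep(.15);st('pre')
r=env.move_straight([tx,ty,.1885],velocity=.03,force_limit=4);st('touch',r)
env.move_gripper(.076);st('rel')
env.move_straight([tx,ty,.30],velocity=.15);st('up')
env.move_straight([.53,.04,.46],rot=[180,0,100],velocity=.25);env.sleep(.2);st()
c=look('d3');J=c['color']
I=cv2.resize(J,None,fx=2,fy=2,interpolation=cv2.INTER_CUBIC)
draw(c,I,.5974,.0974,0,.061,None,.02,(0,255,0),2);draw(c,I,.5974,.0974,0,.079,None,.004,(255,0,255),2)
save('d3o',I[100:700,160:960])
E
```

```text
pre t=52.0 p [0.5982 0.0978 0.2029] F [-0.1 -0.1  0.7] w 0.0591
touch True t=52.4 p [0.5974 0.0976 0.1893] F [-0.6  0.1 -1.7] w 0.0598
rel t=52.9 p [0.5976 0.0977 0.1899] F [0.1 0.  0.8] w 0.0761
up t=53.8 p [0.5974 0.0976 0.2993] F [-1.2  0.   0.3] w 0.0763
t=54.9 p [0.5301 0.0403 0.4585] F [0.1 0.2 0.3] w 0.0762
```

View pics/d3o.png

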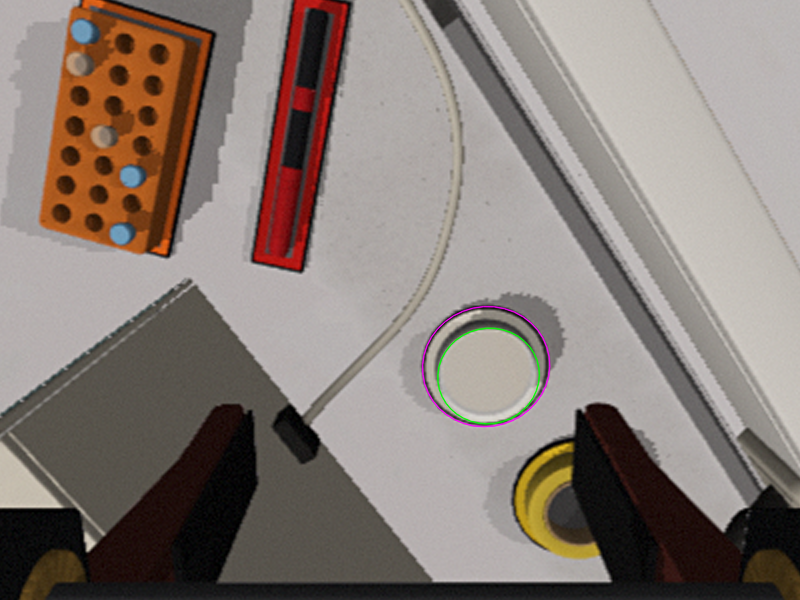

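```bash
python3 - <<'E'
from seg import *
env.move_straight([.45,-.05,.48],velocity=.25)
env.move_pose([.42,-.085,.42],[180,0,-90]);env.sleep(.25);st()
c=look('e1');J=c['color']
f=3;I=cv2.resize(J,None,fx=f,fy=f,interpolation=cv2.INTER_CUBIC)
uv=proj(c,[(.4938,-.1309,.004),(.4808,-.0354,.004)]);print(uv)
u0=int(uv[:,0].mean()*f);v0=int(uv[:,1].mean()*f);
a=max(0,v0-300);save('e1o',I[a:a+600,max(0,u0-400):u0+400])
E
```

```text
t=58.5 p [ 0.42  -0.085  0.42 ] F [-0.2  0.2  0.5] w 0.0757
[[332.01145195 109.12543345]
 [239.64603031 122.13064081]]
```

View pics/e1o.png

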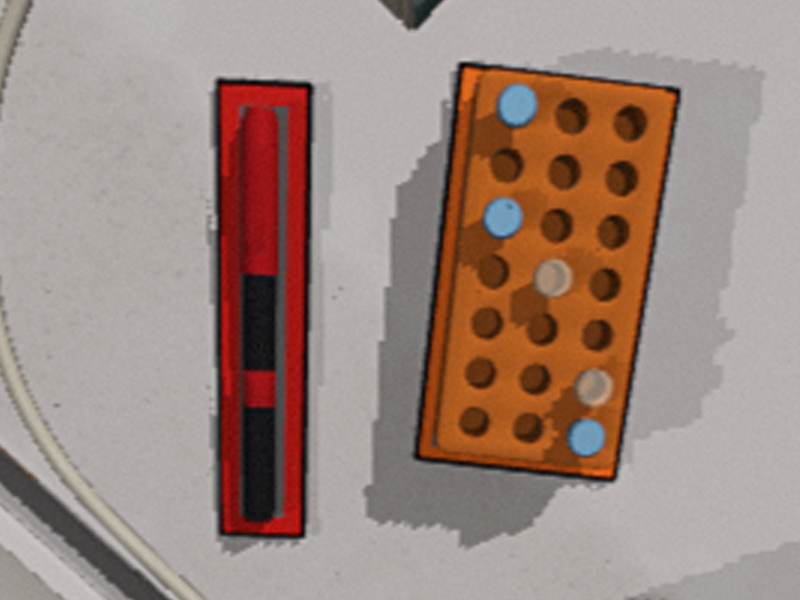

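```bash
python3 - <<'E'
from seg import *
c=dict(np.load('pics/e1.npz',allow_pickle=True));f=3
pads={}
J=c['color']
# dark pad outer outline: fit via pad dims -> use orange/black? draw models
I=cv2.resize(J,None,fx=f,fy=f,interpolation=cv2.INTER_CUBIC)
draw(c,I,.4938,-.1309,-6.4,.074,.132,.004,(0,255,255),f);draw(c,I,.4938,-.1309,-6.4,.060,.118,.032,(0,255,0),f)
draw(c,I,.4808,-.0354,-2.29,.032,.154,.004,(0,255,255),f);draw(c,I,.4808,-.0354,-2.29,.013,.136,.012,(0,255,0),f)
uv=proj(c,[(.4938,-.1309,.004),(.4808,-.0354,.004)])
u0=int(uv[:,0].mean()*f);v0=int(uv[:,1].mean()*f);a=max(0,v0-300);save('e2o',I[a:a+600,max(0,u0-400):u0+400])
E
```

```text
(no output)
```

View pics/e2o.png

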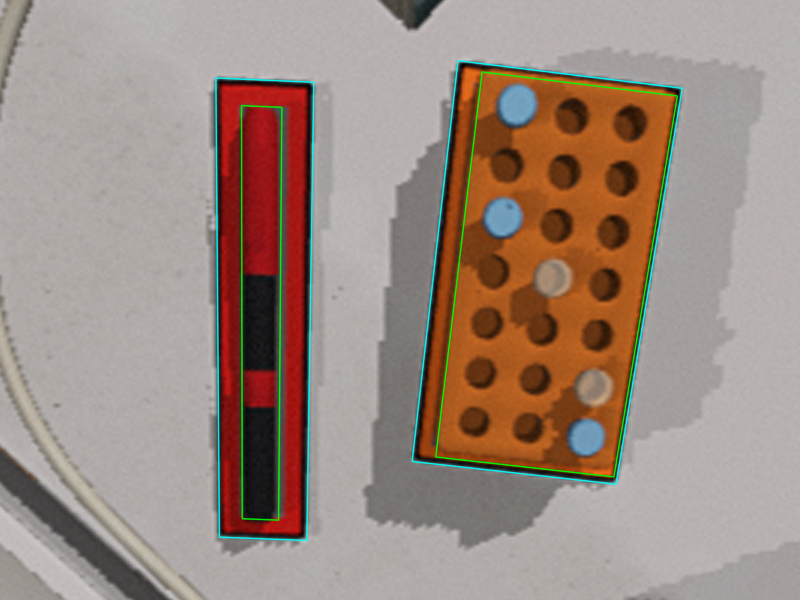

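Both line up with their pads to within about a millimetre. I'll check the whole bench once and hand in.

```bash
python3 - <<'E'
from seg import *
c=cam('top');save('topF',c['color'][100:300,60:480]);o=np.load('pics/top0.npz',allow_pickle=True)['color']
for nm,(v,u) in dict(bottle=(264,247),beaker=(254,350)).items():
    d=np.abs(c['color'][v-14:v+14,u-14:u+14].astype(int)-o[v-14:v+14,u-14:u+14]).mean();print(nm,d)
st();env.job_done()
E
```

```text
bottle 4.059523809523809
beaker 3.61734693877551
t=58.6 p [ 0.42  -0.085  0.42 ] F [ 0.3 -0.  -0.2] w 0.0761
the job is handed in; nothing more can be done
```

View pics/topF.png

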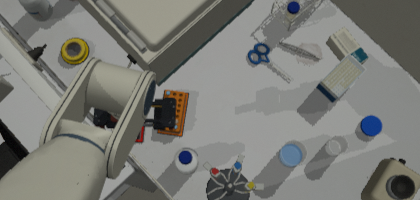

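I placed the block, pen, tape and cream petri dish on their pads in that order and handed the job in at 58.6 s, with the gripper clear of everything. The blue dish look-alike was left alone.

- **Placement:** Projected outlines over the final wrist pictures line up with all four items to about 1 mm. The block and pen were also checked from almost directly above.
- **Level and forces:** The tool pointed straight down for every carry. Wrist forces, read at each step, stayed within a few newtons.
- **Bystanders:** In the top camera the bottle and beaker show no visible change. In that last picture the arm hides the pen, the dish and part of the block.
- **Measurement differences:** Two fits of the tape pad centre differed by about 2 mm because a finger blocked part of it. I used the value from the yellow ring, which two pictures gave within 0.2 mm and a closer partial view matched within about 0.3 mm. A rough reading of the held pen's ends gave 139 mm instead of 136 mm. I moved the pen 0.7 mm toward the robot before lowering it.

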